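# Change the bench suction over between two inlets

## Robot

A 6-joint arm with a two-finger parallel gripper is mounted at the origin on the work surface. World frame = base frame: x ahead of the robot, y to its left, z up, the work surface at z = 0. Lengths are in mm, angles in rad, forces in N, time in s.
With the tool pointing down it reaches from about 350 to 775 mm from the base axis. Payload 7.3 kg.
Tool frame: the origin (TCP) lies between the finger pads; the fingertips stand tcp_to_tips ahead of it and the grasp point (between the pads) lies 5 mm behind it (tcp_to_tips is the distance from the TCP to the fingertips, in mm); z points along the fingers, x is the direction in which the jaws open and shut, and the axes are right-handed (so a half turn about z gives the same grasp; the last joint's range is limited). The gripper opens to 92 mm and grips with 3 to 60 N. Pads are 19 mm wide; open, the fingers measure 130 mm over their backs; the gripper's body (75 mm by 190 mm) begins 47 mm behind the grasp point.
Start: joints at [-1.472, 0.342, 1.524, -0, 1.275, -0.146], TCP at [127.262, -509.363, 209.841] pointing down, gripper open.
Joint ranges: [-2.53, 2.53], [-0.77, 2.02], [0.04, 2.7], [-1, 4.14], [0.28, 2.66], [-3.11, 3.11]. Speed limits (rad/s): [2.57, 2.57, 3.14, 3.14, 3.14, 3.14].

## Interface

Orientations are given as [roll, pitch, yaw] about the fixed x, y, z axes, in that order (R = Rz(yaw) Ry(pitch) Rx(roll)).
In Python, from plant import * gives the robot as it stands.
- The arm moves only by the tool drive_tool, never from a script. Its argument "deltas" is a list of rows, each an object of numbers: "hand": the gripper's target within -1 to 1 (shut at 1, half-way at 0, fully open at -1); "tx", "ty", "tz": the shift along the tool's x, y, z each as a share of 4 cm, from -1 to 1; "wx", "wy", "wz": the turn, a rotation vector about the tool's x, y, z each as a share of 5 degrees, from -1 to 1. In form: [{"hand": .., "tx": .., "ty": .., "tz": .., "wx": .., "wy": .., "wz": ..}, ...]. A call has 1 to 20 rows; each row shifts and turns the commanded pose from where the row before left it, along the tool's axes as they then stand; what a row does not reach is not made up. A row lasts 1/12 s, in which the tool goes at most 41.7 mm and 7.16 degrees, less where a joint would pass 70% of its speed; a pose out of reach is approached as far as the arm can. A call with a number of a shift or a turn outside -1 to 1 is refused whole. A call with a gripper value outside its range is refused whole. The fingers move at their own pace and stop on an object; the grip force is fixed at half the most. Time passes only in rows, so rows that do not move let the fingers close. It gives the time, the measured TCP pose, the force and the opening at its end, in the units of the state.
- get_obs(): the state, without advancing time (a new reading comes with each control period).
- capture(name): name is "scene" or "top"; returns the picture (420x560x3 uint8, red, green, blue); there is no depth.
- camera_model(name): a dict with "fx", "fy", "cx", "cy" (pixels), "rvec" (rotation vector, rad) and "tvec" (3), from world to camera coordinates, as OpenCV has them. Camera axes: x right, y down, z forward; pixel columns grow to the right and rows downward; lengths in mm; the calibration is good to about 2 mm. A picture is of the moment at which its call begins. camera_model takes no time and is no camera call.
- close_job(): hands the job in, once; it reports no verdict.
The state is a dict: "time": time; "joint_positions": joint angles; "dq": joint speeds; "tau": joint torques, N m; "tool_pos": TCP position; "tcp_rot": TCP orientation; "contact_force": force on the tool from outside, world axes, zero at the start; "moment": the same for the moment, N m; "grip_width": finger opening in mm.
Only numpy, scipy, OpenCV 4.12 (cv2) and the standard library are available. Lean on these libraries where they do the work, as an engineer would, in place of code of your own. Each camera call takes 0.05 s, during which the arm holds its last target.

## Task

Change the bench suction over to the green inlet: slide the green gate's grip away from its inlet to the end stop so that it is fully open, and only then slide the orange gate's grip towards its inlet to the stop so that it is fully shut. Leave the blue gate as it is set, and let go of everything at the end.

Things in the scene. Friction and masses are not known exactly. Their poses are not given: they have to be found in the camera images.
- green_slide (a joint): Slide of the green gate (m): 0 = shut, grip at the stop by the white inlet collar; 0.070 = fully open, grip at the aluminium stop bar at the plate's other end. Stays where left, needs about 3 N. It starts shut or up to 25 mm open. Inlet: collar 78 mm across round a 60 mm hole, black when open, covered by a steel blade when shut; centre 60 mm from the grip's centre (shut) to 130 mm (open).
- green_grip (a point): Centre of the green grip, an upright green block 25 mm along its travel, 18 mm across, 50 mm tall; this point is 41 mm above the bench, 25 mm below its top. x = opening direction, level, straight away from the inlet; y = across; z up. It rides on a fixed grey plate 220 x 90 mm on which nothing else is higher than 32 mm.
- orange_slide (a joint): Slide of the orange gate (m): 0 = shut, grip at the stop by the white inlet collar; 0.070 = fully open, grip at the aluminium stop bar at the plate's other end. Stays where left, needs about 3 N. It starts between 50 mm open and fully open. Inlet: collar 78 mm across round a 60 mm hole, black when open, covered by a steel blade when shut; centre 60 mm from the grip's centre (shut) to 130 mm (open).
- orange_grip (a point): Centre of the orange grip, an upright orange block 25 mm along its travel, 18 mm across, 50 mm tall; this point is 41 mm above the bench, 25 mm below its top. x = opening direction, level, straight away from the inlet; y = across; z up. It rides on a fixed grey plate 220 x 90 mm on which nothing else is higher than 32 mm.
- blue_grip (a point): Centre of the blue grip on a third gate of the same make and size, axes as for the others, part open; it serves another workplace and must stay as it is. The three gates stand side by side on the green mat in any order, each turned a little; low loose dental oddments (up to 18 mm high) lie between them.

How it is judged (in metres and radians):
On the way, in this order (a step that is already met when the one before it is completed fails the run):
1. the green gate is open to its stop (within 10 mm) while the orange gate is still at least half open (value of joint green_slide above 0.06 m and value of joint orange_slide above 0.035 m), for 0.2 s.
2. the orange gate is shut to its stop (within 10 mm) (value of joint orange_slide below 0.01 m), for 0.2 s.
At the end, for the whole second after the job is handed in: The green gate stands open to its stop (slide above 60 of 70 mm), the orange gate is shut to its stop (slide below 10 mm) and the blue grip is within 10 mm of where it started (value of joint green_slide above 0.06 m and value of joint orange_slide below 0.01 m and distance of blue_grip from where it was at the start of the episode below 0.01 m); the robot touches nothing.
It fails at once if the orange gate is pushed more than half shut before the green gate is open (value of joint orange_slide below 0.035 m and value of joint green_slide below 0.05 m).
It fails at once if the blue gate's grip is shifted by more than 10 mm (distance of blue_grip from where it was at the start of the episode above 0.01 m).
It also fails if it takes over 48 s, if anything falls off the work surface, if the arm or the gripper's body presses on something with over 40 N, if the wrist force passes 120 N, or if a joint passes its speed limit or range.

## Working session

There is one attempt and no reset: what is moved stays moved. The work goes in short steps, Python scripts to look and compute and a tool call to move; the robot and the scene stay as the last step left them, time stands still between calls to the robot, and variables do not carry over. Pictures are saved under pics/ and viewed, and the job is handed in when it is done.

Besides the shell and the picture viewer there is one more tool, called after "Request:" by a JSON object that holds its "name" and its "arguments". drive_tool: Moves the arm, as the interface text tells. Its arguments: {"type":"object","properties":{"deltas":{"type":"array","items":{"type":"object","properties":{"hand":{"type":"number"},"tx":{"type":"number"},"ty":{"type":"number"},"tz":{"type":"number"},"wx":{"type":"number"},"wy":{"type":"number"},"wz":{"type":"number"}}}}},"required":["deltas"]}

```bash
ls; mkdir -p pics; python3 - <<'E'
from plant import *
import cv2
for n in ["scene","top"]:
    im=capture(n); cv2.imwrite(f"pics/{n}0.png",im[:,:,::-1]); print(camera_model(n))
print(get_obs())
E
```

```text
pics
{'fx': 386.4259453801128, 'fy': 386.4259453801128, 'cx': 273.06552736005557, 'cy': 210.60624269808235, 'rvec': array([ 1.43656166,  1.83617866, -0.9758647 ]), 'tvec': array([  98.15567398, -226.33535073, 1183.12797668])}
{'fx': 480.30569622454396, 'fy': 480.30569622454396, 'cx': 274.5578001510697, 'cy': 207.24942641943107, 'rvec': array([ 2.18720896, -2.22995868,  0.06172851]), 'tvec': array([ 17.11201493, 501.82278259, 856.27069317])}
{'time': 0.1, 'joint_positions': array([-1.47203863e+00,  3.42641633e-01,  1.52488697e+00,  8.40044863e-06,
        1.27541072e+00, -1.46062150e-01]), 'dq': array([ 1.41567197e-03, -5.03163339e-05, -3.15909908e-03, -6.14512261e-04,
       -5.55326620e-04,  1.10942843e-04]), 'tau': array([ 1.02080186e-03, -4.32004988e+01, -2.44693226e+01,  7.18912901e-02,
        5.26107650e-02, -4.73700993e-05]), 'tool_pos': array([ 127.20573733, -508.97189887,  209.23245458]), 'tcp_rot': array([-3.14138871e+00,  1.33115568e-03, -1.32597880e+00]), 'contact_force': array([-0.1514825 ,  0.70147545, -0.1587043 ]), 'moment': array([ 0.01361924,  0.00174301, -0.04342301]), 'grip_width': 92.01819020790789}
```

View pics/scene0.png

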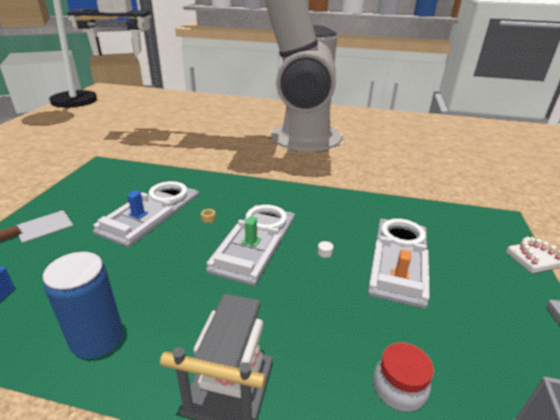

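View pics/top0.png

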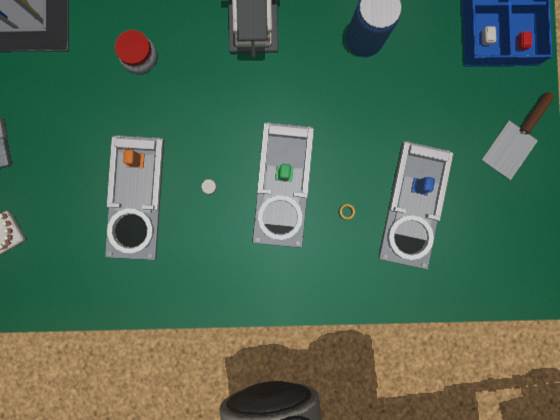

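The pictures show, in the top view, the orange gate on the left (grip ~133,158, collar ~130,230), the green one in the middle (grip ~285,172, collar ~280,217) and the blue one on the right (grip ~424,185, collar ~410,238). Their opening directions all point up the picture, away from the base.

```bash
cat > h.py <<'E'
import numpy as np, cv2
from plant import *
def ray(n,uv):
    c=camera_model(n); K=np.array([[c['fx'],0,c['cx']],[0,c['fy'],c['cy']],[0,0,1.]])
    R=cv2.Rodrigues(c['rvec'])[0]; C=-R.T@c['tvec']; d=R.T@np.linalg.inv(K)@np.array([uv[0],uv[1],1.]); return C,d
def onz(n,uv,z):
    C,d=ray(n,uv); return C+d*(z-C[2])/d[2]
def mask(im,col):
    h=cv2.cvtColor(im,cv2.COLOR_RGB2HSV); H,S,V=cv2.split(h)
    if col=='green': return ((H>45)&(H<75)&(S>120)&(V>110)).astype(np.uint8)
    if col=='orange': return ((H>5)&(H<20)&(S>190)&(V>120)).astype(np.uint8)
    return ((H>105)&(H<125)&(S>150)&(V>80)).astype(np.uint8)
def blob(n,im,col,win):
    m=mask(im,col); w=np.zeros_like(m); x0,y0,x1,y1=win; w[y0:y1,x0:x1]=m[y0:y1,x0:x1]
    k,l,s,c=cv2.connectedComponentsWithStats(w); i=1+np.argmax(s[1:,4]); return l==i,s[i],c[i]
E
python3 - <<'E'
from h import *
t=cv2.imread('pics/top0.png')[:,:,::-1].copy(); s=cv2.imread('pics/scene0.png')[:,:,::-1].copy()
W={'green':((255,120,315,250),(210,200,300,280)),'orange':((100,130,165,260),(365,220,435,300)),'blue':((380,140,455,270),(95,180,200,240))}
for c,(wt,ws) in W.items():
    m,st,ct=blob('top',t,c,wt); m2,st2,cs=blob('scene',s,c,ws)
    A,a=ray('top',ct);B,b=ray('scene',cs)
    k=np.linalg.lstsq(np.c_[a,-b],B-A,rcond=None)[0]; P=A+k[0]*a;Q=B+k[1]*b
    print(c,st,st2,'tri',((P+Q)/2).round(1),'gap',np.linalg.norm(P-Q).round(1))
    V=t.max(2)[m]; print(' V levels',np.percentile(V,[5,25,50,75,95]))
    # collar: white
    g=np.zeros(t.shape[:2],np.uint8);x0,y0,x1,y1=wt
    y0=y1-70; mm=(t.min(2)>205).astype(np.uint8); g[y0:y1+10,x0-5:x1+5]=mm[y0:y1+10,x0-5:x1+5]
    cn,_=cv2.findContours(g,cv2.RETR_EXTERNAL,cv2.CHAIN_APPROX_NONE); q=max(cn,key=lambda z:cv2.boundingRect(z)[2]*cv2.boundingRect(z)[3]); e=cv2.fitEllipse(q)
    print(' collar',e, [onz('top',e[0],z).round(1) for z in(20,32)])
crop=[cv2.resize(t[100:280,x:x+80,::-1],None,fx=3.3,fy=3.3,interpolation=cv2.INTER_CUBIC) for x in(95,245,375)]
cv2.imwrite('pics/crop0.png',np.hstack(crop))
E
```

```text
green [276 164  17  17 191] [243 218  16  28 264] tri [563.  -10.4  36.1] gap 0.2
 V levels [114.5 139.5 160.  165.  169. ]Traceback (most recent call last):
  File "<stdin>", line 13, in <module>
ValueError: max() iterable argument is empty
```

```bash
cat > m.py <<'E'
from h import *
t=cv2.imread('pics/top0.png')[:,:,::-1].copy(); s=cv2.imread('pics/scene0.png')[:,:,::-1].copy()
crop=[cv2.resize(t[110:275,x:x+80,::-1],None,fx=3.3,fy=3.3,interpolation=cv2.INTER_CUBIC) for x in(95,245,375)]
cv2.imwrite('pics/crop0.png',np.hstack(crop))
print(t[230,105:157].min(1))
W={'green':((255,120,315,250),(210,200,300,280),(280,217)),'orange':((100,130,165,260),(365,220,435,300),(130,230)),'blue':((380,140,455,270),(95,180,200,240),(410,238))}
for c,(wt,ws,cc) in W.items():
    m,st,ct=blob('top',t,c,wt); m2,st2,cs=blob('scene',s,c,ws)
    A,a=ray('top',ct);B,b=ray('scene',cs)
    k=np.linalg.lstsq(np.c_[a,-b],B-A,rcond=None)[0]; P=A+k[0]*a;Q=B+k[1]*b
    print(c,st,st2,'tri',((P+Q)/2).round(1),'gap',np.linalg.norm(P-Q).round(1))
    V=t.max(2); top=m&(V>0.9*np.percentile(V[m],95)); ys,xs=np.nonzero(top)
    r=cv2.minAreaRect(np.c_[xs,ys].astype(np.float32)); print(' topface',r,onz('top',r[0],66).round(1),onz('top',(xs.mean(),ys.mean()),66).round(1))
    g=np.zeros(t.shape[:2],np.uint8); cv2.circle(g,cc,27,1,-1)
    g&=(t.min(2)>175).astype(np.uint8)
    cn,_=cv2.findContours(g,cv2.RETR_EXTERNAL,cv2.CHAIN_APPROX_NONE); q=max(cn,key=len); e=cv2.fitEllipse(q)
    print(' collar',np.round(np.r_[e[0],e[1]],1), [onz('top',e[0],z).round(1) for z in(20,32)])
E
python3 m.py
```

```text
[ 34  73 175 199 200 201 200 118  84  79  44  35  34  36  35  38  37  34
  35  37  37  35  36  38  36  37  36  37  37  40  38  39  40  39  40  38
  36  39  39  40  38  69 170 201 201 203 202 121  85 132 137 128]
green [276 164  17  17 191] [243 218  16  28 264] tri [563.  -10.4  36.1] gap 0.2
 topface ((283.944091796875, 172.22645568847656), (15.569390296936035, 14.725728988647461), 4.39870548248291) [558.8  -8.8  66. ] [559.9  -9.2  66. ]
 collar [280.  216.3  42.9  45.5] [array([485.4,  -1.8,  20. ]), array([485.1,  -1.4,  32. ])]Traceback (most recent call last):
  File "m.py", line 8, in <module>
    m,st,ct=blob('top',t,c,wt); m2,st2,cs=blob('scene',s,c,ws)
                                          ~~~~^^^^^^^^^^^^^^^^
  File "h.py", line 15, in blob
    k,l,s,c=cv2.connectedComponentsWithStats(w); i=1+np.argmax(s[1:,4]); return l==i,s[i],c[i]
                                                     ~~~~~~~~~^^^^^^^^^
    return _wrapfunc(a, 'argmax', axis=axis, out=out, **kwds)
    return bound(*args, **kwds)
ValueError: attempt to get argmax of an empty sequence
```

View pics/crop0.png

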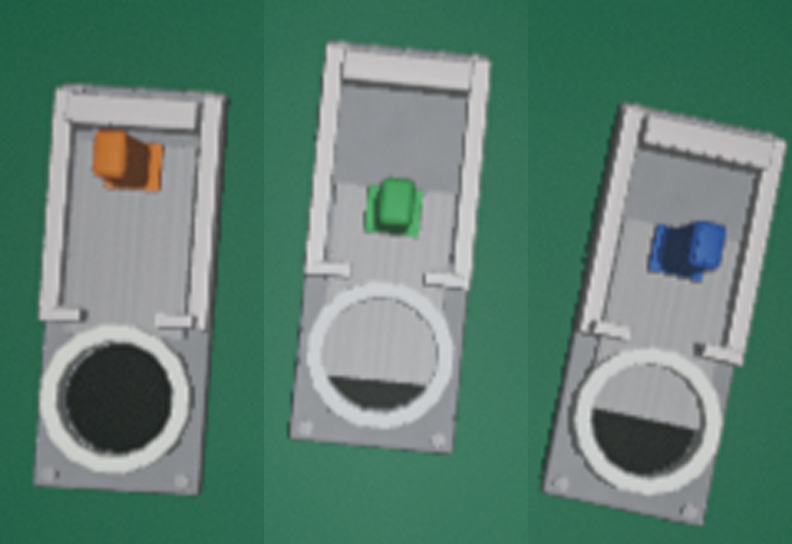

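```bash
cat > m.py <<'E'
from h import *
t=cv2.imread('pics/top0.png')[:,:,::-1].copy()
D={'orange':((128.6,155.5),(130,230)),'green':((285.3,170.6),(280,217)),'blue':((429.8,183.6),(410,238))}
for c,(tp,cc) in D.items():
    g=np.zeros(t.shape[:2],np.uint8); cv2.circle(g,cc,27,1,-1); g&=(t.min(2)>165).astype(np.uint8)
    cn,_=cv2.findContours(g,cv2.RETR_EXTERNAL,cv2.CHAIN_APPROX_NONE); q=max(cn,key=len); e=cv2.minEnclosingCircle(q)
    col=onz('top',e[0],30); T=onz('top',tp,66); d=(T-col)[:2]
    w=np.zeros(t.shape[:2],np.uint8); x,y=cc; w[y-120:y+50,x-50:x+60]=1
    nm=((t[:,:,0].astype(int)>t[:,:,1]-18)&(w>0)).astype(np.uint8); nm=cv2.morphologyEx(nm,cv2.MORPH_OPEN,np.ones((5,5)))
    cn,_=cv2.findContours(nm,cv2.RETR_EXTERNAL,cv2.CHAIN_APPROX_NONE); q=max(cn,key=cv2.contourArea); r=cv2.minAreaRect(q)
    B=cv2.boxPoints(r); P=np.array([onz('top',b,12)[:2] for b in B]); es=np.roll(P,-1,0)-P; L=np.linalg.norm(es,axis=1); k=np.argmax(L); ed=es[k]*np.sign(es[k][0]); u=ed/L[k]
    print(c,'collar',col.round(1),'R',round(e[1],1),'top',T.round(1),'dist',np.linalg.norm(d).round(1),'dir',np.degrees(np.arctan2(d[1],d[0])).round(1),'plate L',L.round(0)[:2],'dir',np.degrees(np.arctan2(ed[1],ed[0])).round(1),'plate ctr',P.mean(0).round(1),'along',(d@u).round(1))
E
python3 m.py
```

```text
orange collar [466.3 263.3  30. ] R 22.8 top [591.8 252.7  66. ] dist 126.0 dir -4.8 plate L [219.  95.] dir -4.5 plate ctr [525.3 260.1] along 126.0
green collar [488.1  -1.6  30. ] R 24.7 top [561.5 -11.1  66. ] dist 74.0 dir -7.4 plate L [218.  92.] dir -6.5 plate ctr [543.1  -8. ] along 74.0
blue collar [ 445.  -232.3   30. ] R 23.0 top [ 535.  -256.2   66. ] dist 93.1 dir -14.9 plate L [219.  95.] dir -13.4 plate ctr [ 501.9 -247.7] along 93.1
```

Request:
{"name": "drive_tool", "arguments": {"deltas": [{"hand":-1,"wz":0.83},{"hand":-1,"wz":0.83},{"hand":-1,"wz":0.83},{"hand":-1,"wz":0.83},{"hand":-1,"wz":0.83},{"hand":-1}]}}

```text
invalid input
```

```bash
cat > go.py <<'E'
import sys
from h import *
from scipy.spatial.transform import Rotation as R
o=get_obs(); tgt=np.array([float(a) for a in sys.argv[1:4]])
r=R.from_euler('xyz',o['tcp_rot']); d=r.inv().apply(tgt-o['tool_pos'])/40
n=max(1,int(np.ceil(abs(d).max()/0.9)))
print(o['time'],o['tool_pos'].round(1),np.degrees(o['tcp_rot']).round(1),o['contact_force'].round(1),o['grip_width'].round(1))
print('total units',d.round(3),'rows',n,'each',(d/n).round(3))
E
python3 -c "
import plant; print([ (k,getattr(plant,k)) for k in dir(plant) if 'tip' in k.lower() or k.isupper()], [k for k in dir(plant) if k[0]!='_'])"
python3 go.py 561 -11 180
```

```text
[('tcp_to_tips', 14.0)] ['Unreachable', 'camera_model', 'capture', 'close_job', 'get_obs', 'tcp_to_tips']Traceback (most recent call last):
  File "go.py", line 7, in <module>
    print(o['time'],o['tool_pos'].round(1),np.degrees(o['tcp_rot']).round(1),o['contact_force'].round(1),o['grip_width'].round(1))
                                                                                                         ^^^^^^^^^^^^^^^^^^^^^
AttributeError: 'float' object has no attribute 'round'
```

Each row may need all its fields, so I'll fill them in.

Request:
{"name": "drive_tool", "arguments": {"deltas": [{"hand":-1,"tx":0,"ty":0,"tz":0,"wx":0,"wy":0,"wz":0.83},{"hand":-1,"tx":0,"ty":0,"tz":0,"wx":0,"wy":0,"wz":0.83},{"hand":-1,"tx":0,"ty":0,"tz":0,"wx":0,"wy":0,"wz":0.83},{"hand":-1,"tx":0,"ty":0,"tz":0,"wx":0,"wy":0,"wz":0.83},{"hand":-1,"tx":0,"ty":0,"tz":0,"wx":0,"wy":0,"wz":0.83},{"hand":-1,"tx":0,"ty":0,"tz":0,"wx":0,"wy":0,"wz":0}]}}

```text
time: 0.6
tool_pos: [127.2, -509.1, 209.4]
tcp_rot: [3.141, 0.001, -1.691]
contact_force: [-0.5, 0.0, 0.3]
grip_width: 91.7
```

```bash
sed -i "s/o\['grip_width'\].round(1)/round(o['grip_width'],1)/" go.py; python3 go.py 561 -11 180
```

```text
0.6 [ 127.2 -509.1  209.4] [180.    0.  -96.9] [-0.5  0.   0.3] 91.7
total units [-13.66   -9.277   0.745] rows 16 each [-0.854 -0.58   0.047]
```

Request:
{"name": "drive_tool", "arguments": {"deltas": [{"hand":-1,"tx":-0.76,"ty":-0.515,"tz":0.04,"wx":0,"wy":0,"wz":0},{"hand":-1,"tx":-0.76,"ty":-0.515,"tz":0.04,"wx":0,"wy":0,"wz":0},{"hand":-1,"tx":-0.76,"ty":-0.515,"tz":0.04,"wx":0,"wy":0,"wz":0},{"hand":-1,"tx":-0.76,"ty":-0.515,"tz":0.04,"wx":0,"wy":0,"wz":0},{"hand":-1,"tx":-0.76,"ty":-0.515,"tz":0.04,"wx":0,"wy":0,"wz":0},{"hand":-1,"tx":-0.76,"ty":-0.515,"tz":0.04,"wx":0,"wy":0,"wz":0},{"hand":-1,"tx":-0.76,"ty":-0.515,"tz":0.04,"wx":0,"wy":0,"wz":0},{"hand":-1,"tx":-0.76,"ty":-0.515,"tz":0.04,"wx":0,"wy":0,"wz":0},{"hand":-1,"tx":-0.76,"ty":-0.515,"tz":0.04,"wx":0,"wy":0,"wz":0},{"hand":-1,"tx":-0.76,"ty":-0.515,"tz":0.04,"wx":0,"wy":0,"wz":0},{"hand":-1,"tx":-0.76,"ty":-0.515,"tz":0.04,"wx":0,"wy":0,"wz":0},{"hand":-1,"tx":-0.76,"ty":-0.515,"tz":0.04,"wx":0,"wy":0,"wz":0},{"hand":-1,"tx":-0.76,"ty":-0.515,"tz":0.04,"wx":0,"wy":0,"wz":0},{"hand":-1,"tx":-0.76,"ty":-0.515,"tz":0.04,"wx":0,"wy":0,"wz":0},{"hand":-1,"tx":-0.76,"ty":-0.515,"tz":0.04,"wx":0,"wy":0,"wz":0},{"hand":-1,"tx":-0.76,"ty":-0.515,"tz":0.04,"wx":0,"wy":0,"wz":0},{"hand":-1,"tx":-0.76,"ty":-0.515,"tz":0.04,"wx":0,"wy":0,"wz":0},{"hand":-1,"tx":-0.76,"ty":-0.515,"tz":0.04,"wx":0,"wy":0,"wz":0},{"hand":-1,"tx":0,"ty":0,"tz":0,"wx":0,"wy":0,"wz":0}]}}

```text
time: 2.18
tool_pos: [562.4, -4.6, 180.1]
tcp_rot: [-3.141, 0.002, -1.681]
contact_force: [-0.8, -1.1, -0.3]
grip_width: 91.9
```

```bash
python3 go.py 561 -11 54
```

```text
2.1833 [562.4  -4.6 180.1] [-1.80e+02  1.00e-01 -9.63e+01] [-0.8 -1.1 -0.3] 91.9
total units [0.169 0.02  3.152] rows 4 each [0.042 0.005 0.788]
```

Request:
{"name": "drive_tool", "arguments": {"deltas": [{"hand":-1,"tx":0.04,"ty":0,"tz":0.7,"wx":0,"wy":0,"wz":0.1},{"hand":-1,"tx":0.04,"ty":0,"tz":0.7,"wx":0,"wy":0,"wz":0},{"hand":-1,"tx":0.04,"ty":0,"tz":0.7,"wx":0,"wy":0,"wz":0},{"hand":-1,"tx":0.04,"ty":0,"tz":0.4,"wx":0,"wy":0,"wz":0},{"hand":-1,"tx":0,"ty":0,"tz":0,"wx":0,"wy":0,"wz":0},{"hand":-1,"tx":0,"ty":0,"tz":0,"wx":0,"wy":0,"wz":0}]}}

```text
time: 2.68
tool_pos: [558.3, -15.8, 80.5]
tcp_rot: [3.14, -0.0, -1.696]
contact_force: [0.4, 0.0, 0.5]
grip_width: 91.3
```

```bash
python3 go.py 561 -11 54; python3 -c "
from h import *
a=[capture(n) for n in ('scene','top')]
b=[cv2.resize(a[0][120:320,160:360,::-1],None,fx=2,fy=2),cv2.resize(a[1][90:290,185:385,::-1],None,fx=2,fy=2)]
cv2.imwrite('pics/g1.png',np.hstack(b))"
```

```text
2.6833 [558.3 -15.8  80.5] [179.9  -0.  -97.2] [0.4 0.  0.5] 91.3
total units [-0.128 -0.053  0.663] rows 1 each [-0.128 -0.053  0.663]
```

View pics/g1.png

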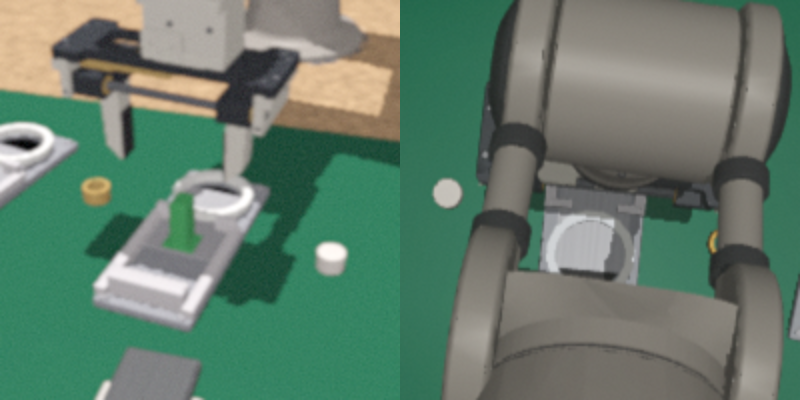

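The scene view shows the open jaws on either side of the green grip (~183,220 in the crop), clear of the plate. I'll lower the tool and close the jaws.

Request:
{"name": "drive_tool", "arguments": {"deltas": [{"hand":-1,"tx":-0.13,"ty":-0.05,"tz":0.33,"wx":0,"wy":0,"wz":0},{"hand":-1,"tx":0,"ty":0,"tz":0.3,"wx":0,"wy":0,"wz":0},{"hand":-1,"tx":0,"ty":0,"tz":0,"wx":0,"wy":0,"wz":0},{"hand":-1,"tx":0,"ty":0,"tz":0,"wx":0,"wy":0,"wz":0}]}}

```text
time: 3.12
tool_pos: [561.8, -10.8, 56.8]
tcp_rot: [-3.141, -0.0, -1.696]
contact_force: [0.7, -0.2, 0.2]
grip_width: 91.7
```

Request:
{"name": "drive_tool", "arguments": {"deltas": [{"hand":0.4,"tx":0,"ty":0,"tz":0,"wx":0,"wy":0,"wz":0},{"hand":0.4,"tx":0,"ty":0,"tz":0,"wx":0,"wy":0,"wz":0},{"hand":0.4,"tx":0,"ty":0,"tz":0,"wx":0,"wy":0,"wz":0},{"hand":0.4,"tx":0,"ty":0,"tz":0,"wx":0,"wy":0,"wz":0},{"hand":0.4,"tx":0,"ty":0,"tz":0,"wx":0,"wy":0,"wz":0},{"hand":0.4,"tx":0,"ty":0,"tz":0,"wx":0,"wy":0,"wz":0}]}}

```text
time: 3.62
tool_pos: [561.5, -10.8, 56.0]
tcp_rot: [-3.141, -0.0, -1.697]
contact_force: [-0.1, 0.2, 1.3]
grip_width: 56.6
```

```bash
python3 go.py 561 -11 54; python3 -c "
from h import *
a=[capture(n) for n in ('scene',)]
b=[cv2.resize(a[0][120:320,160:360,::-1],None,fx=3,fy=3)]
cv2.imwrite('pics/g2.png',np.hstack(b))"
```

```text
3.6167 [561.5 -10.8  56. ] [-180.    -0.   -97.2] [-0.1  0.2  1.3] 56.6
total units [0.005 0.012 0.049] rows 1 each [0.005 0.012 0.049]
```

View pics/g2.png

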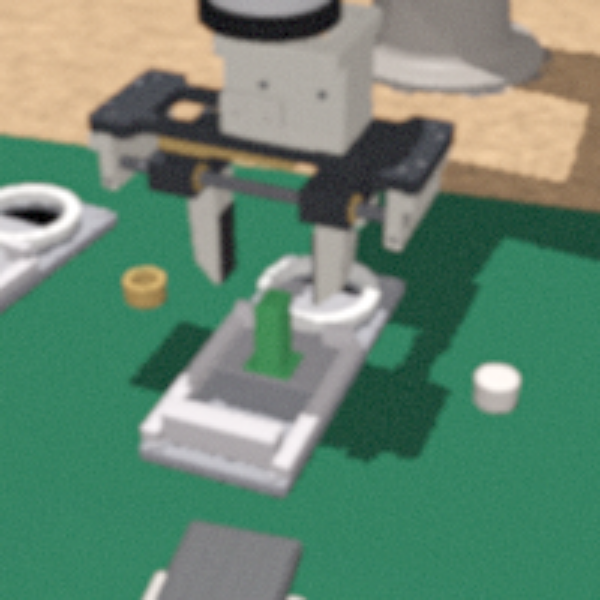

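```bash
python3 - <<'E'
from h import *
c=camera_model('scene');K=np.array([[c['fx'],0,c['cx']],[0,c['fy'],c['cy']],[0,0,1.]])
P=np.array([[561.5,-10.8,42],[561.5,17.8,42],[561.5,-39.2,42],[561.5,-11,66],[561.5,-11,16],[485,-1.6,30]],float)
p=cv2.projectPoints(P,c['rvec'],c['tvec'],K,None)[0][:,0]
print(p.round(1)); print(((p-[160,120])*3).round(0))
m=(mask(capture('scene'),'green')); ys,xs=np.nonzero(m[200:280,210:300]); print(xs.min()+210,xs.max()+210,ys.min()+200,ys.max()+200)
E
```

```text
[[250.7 229. ]
 [265.9 231.3]
 [235.8 226.6]
 [250.4 218. ]
 [250.7 240.3]
 [265.8 212.8]]
[[272. 327.]
 [318. 334.]
 [227. 320.]
 [271. 294.]
 [272. 361.]
 [318. 278.]]
216 259 213 245
```

```bash
python3 - <<'E'
from h import *
from scipy.spatial.transform import Rotation as R
c=camera_model('scene');K=np.array([[c['fx'],0,c['cx']],[0,c['fy'],c['cy']],[0,0,1.]])
im=capture('scene')[:,:,::-1]; o=get_obs(); w=o['grip_width']/2; print(w,o['tool_pos'])
r=R.from_euler('xyz',o['tcp_rot'])
L=np.array([[sx*w,sy*9.5,z] for z in(14,-52) for sx in(1,-1) for sy in(1,-1)]+[[0,0,0]],float)
p=cv2.projectPoints(r.apply(L)+o['tool_pos'],c['rvec'],c['tvec'],K,None)[0][:,0]
v=cv2.resize(im[150:270,180:330],None,fx=5,fy=5,interpolation=cv2.INTER_CUBIC)
for i,q in enumerate(p):
    cv2.circle(v,tuple(int(a) for a in (q-[180,150]+.5)*5),3,[(0,0,255),(255,0,255),(0,255,255)][i//4],-1)
cv2.imwrite('pics/g3.png',v)
E
```

```text
22.252862556268077 [561.42678039 -10.8139252   55.78793673]
```

View pics/g3.png

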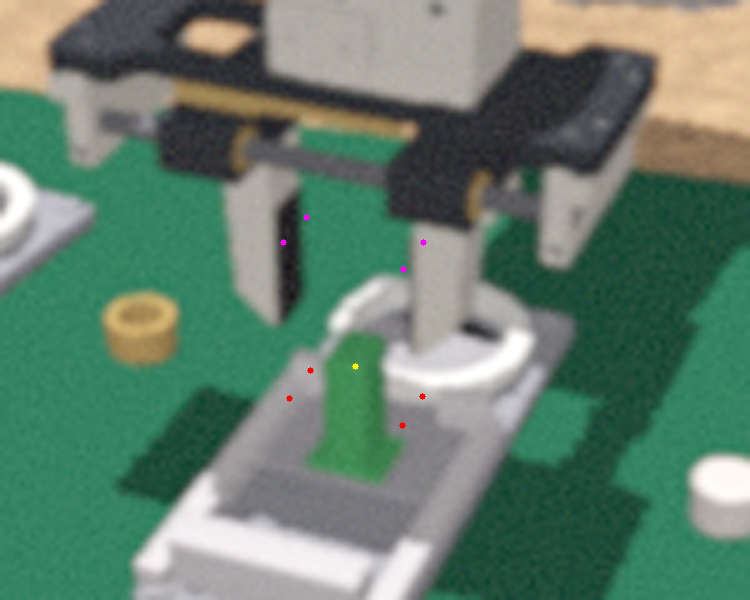

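```bash
python3 - <<'E'
from h import *
from scipy.spatial.transform import Rotation as R
from scipy.optimize import least_squares
c=camera_model('scene');K=np.array([[c['fx'],0,c['cx']],[0,c['fy'],c['cy']],[0,0,1.]])
o=get_obs(); print(o['grip_width'],o['tool_pos'],o['time'])
r=R.from_euler('xyz',o['tcp_rot'])
obs=np.array([[277,323],[412,350],[298,300]])/5+[180,150]
def pr(d,w):
    L=np.array([[w,-9.5,14],[-w,-9.5,14],[w,9.5,14]]) # test
    return cv2.projectPoints(r.apply(L)+[561.4,-10.8,55.8]+d,c['rvec'],c['tvec'],K,None)[0][:,0]
s=least_squares(lambda q:(pr(q[:3],q[3])-obs).ravel(),[0,0,0,28.]); print(s.x.round(1),s.cost)
for f in ([0,0],):
  s=least_squares(lambda q:(pr(np.r_[0,q[0],q[1]],q[2])-obs)[:2].ravel(),[0,0,28.]); print('z only',s.x.round(1),s.cost)
  s=least_squares(lambda q:(pr(np.r_[q[0],q[1],0],q[2])-obs)[:2].ravel(),[0,0,28.]); print('x only',s.x.round(1),s.cost)
cv2.imwrite('pics/g4.png',capture('scene')[:,:,::-1])
E
```

```text
44.505725112536155 [561.42678039 -10.8139252   55.78793673] 3.7667
[-113.4  -33.4  -48.5   30.8] 0.22593425099426498
z only [ 0.8 31.9 25.6] 0.166658160603403
x only [-45.1 -12.9  27.8] 0.16665816060248848
```

View pics/g4.png

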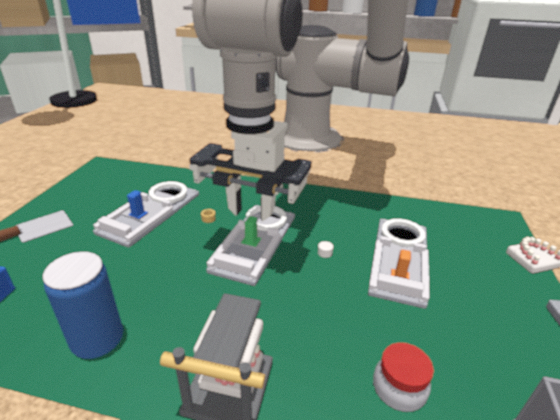

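```bash
python3 - <<'E'
from h import *
from scipy.spatial.transform import Rotation as R
c=camera_model('top');K=np.array([[c['fx'],0,c['cx']],[0,c['fy'],c['cy']],[0,0,1.]])
im=capture('top')[:,:,::-1]; o=get_obs(); print(o['grip_width'],o['tool_pos'],o['time'])
r=R.from_euler('xyz',o['tcp_rot'])
v=cv2.resize(im[90:270,180:380],None,fx=3.3,fy=3.3,interpolation=cv2.INTER_CUBIC)
for off,cl in (([0,0,0],(0,0,255)),([0,.8,32],(255,0,0)),([-45,-13,0],(0,255,255))):
    L=np.array([[sx*95,sy*37.5,-52] for sx,sy in((1,1),(1,-1),(-1,-1),(-1,1))],float)
    p=cv2.projectPoints(r.apply(L)+o['tool_pos']+off,c['rvec'],c['tvec'],K,None)[0][:,0]
    cv2.polylines(v,[((p-[180,90]+.5)*3.3).astype(np.int32)],True,cl,1)
cv2.imwrite('pics/g5.png',v)
E
```

```text
36.566720959624774 [561.40139378 -10.78864173  55.76370269] 3.8667
```

View pics/g5.png

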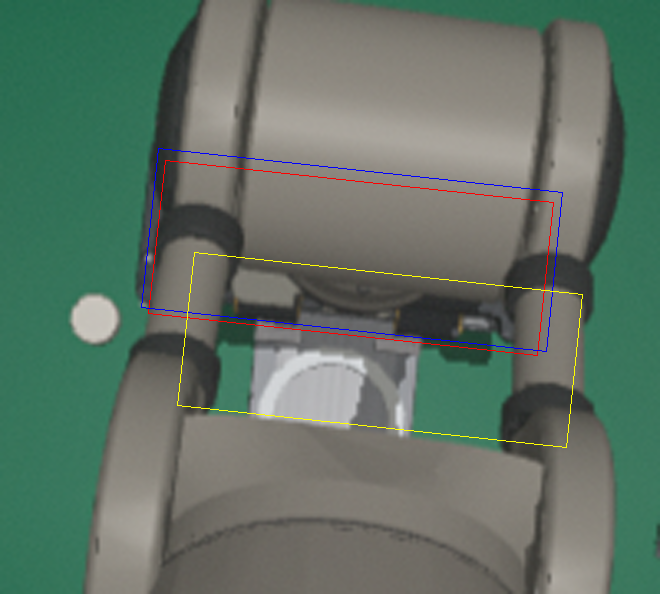

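The tips show about 32 mm higher in the scene view than the reported TCP implies. The top view rules out a sideways error. Closing now will settle it: a stop at 18 mm means the reading is right, and closing below that means the jaws are above the grip.

Request:
{"name": "drive_tool", "arguments": {"deltas": [{"hand":1,"tx":0,"ty":0,"tz":0,"wx":0,"wy":0,"wz":0},{"hand":1,"tx":0,"ty":0,"tz":0,"wx":0,"wy":0,"wz":0},{"hand":1,"tx":0,"ty":0,"tz":0,"wx":0,"wy":0,"wz":0},{"hand":1,"tx":0,"ty":0,"tz":0,"wx":0,"wy":0,"wz":0},{"hand":1,"tx":0,"ty":0,"tz":0,"wx":0,"wy":0,"wz":0},{"hand":1,"tx":0,"ty":0,"tz":0,"wx":0,"wy":0,"wz":0},{"hand":1,"tx":0,"ty":0,"tz":0,"wx":0,"wy":0,"wz":0}]}}

```text
time: 4.45
tool_pos: [561.4, -10.8, 55.8]
tcp_rot: [-3.142, -0.0, -1.697]
contact_force: [0.2, -0.4, -0.2]
grip_width: 0.1
```

```bash
python3 -c "
from h import *
a=capture('scene')
cv2.imwrite('pics/g6.png',cv2.resize(a[150:270,180:330,::-1],None,fx=4,fy=4))"
```

```text
(no output)
```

View pics/g6.png

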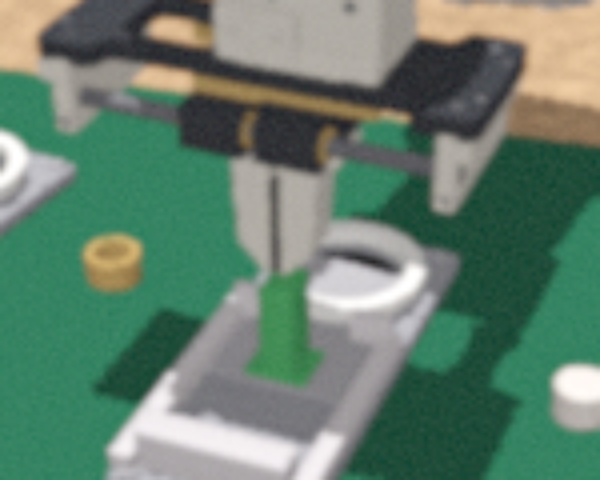

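The jaws closed to 0.1 mm above the grip, so the true tool height is about 32 mm above the reading. That puts the tips at about 74 mm. I'll open the jaws, lower by about 30 mm and check again.

Request:
{"name": "drive_tool", "arguments": {"deltas": [{"hand":-0.2,"tx":0,"ty":0,"tz":0,"wx":0,"wy":0,"wz":0},{"hand":-0.2,"tx":0,"ty":0,"tz":0,"wx":0,"wy":0,"wz":0},{"hand":-0.2,"tx":0,"ty":0,"tz":0,"wx":0,"wy":0,"wz":0},{"hand":-0.2,"tx":0,"ty":0,"tz":0,"wx":0,"wy":0,"wz":0},{"hand":-0.2,"tx":0,"ty":0,"tz":0,"wx":0,"wy":0,"wz":0},{"hand":-0.2,"tx":0,"ty":0,"tz":0,"wx":0,"wy":0,"wz":0},{"hand":-0.2,"tx":0,"ty":0,"tz":0,"wx":0,"wy":0,"wz":0},{"hand":-0.2,"tx":0,"ty":0,"tz":0.2,"wx":0,"wy":0,"wz":0},{"hand":-0.2,"tx":0,"ty":0,"tz":0.2,"wx":0,"wy":0,"wz":0},{"hand":-0.2,"tx":0,"ty":0,"tz":0.2,"wx":0,"wy":0,"wz":0},{"hand":-0.2,"tx":0,"ty":0,"tz":0,"wx":0,"wy":0,"wz":0},{"hand":-0.2,"tx":0,"ty":0,"tz":0,"wx":0,"wy":0,"wz":0}]}}

```text
time: 5.5
tool_pos: [560.7, -10.7, 30.8]
tcp_rot: [3.139, -0.0, -1.697]
contact_force: [-0.2, 0.0, -0.1]
grip_width: 54.8
```

```bash
cat > ov.py <<'E'
import sys
from h import *
from scipy.spatial.transform import Rotation as R
c=camera_model('scene');K=np.array([[c['fx'],0,c['cx']],[0,c['fy'],c['cy']],[0,0,1.]])
o=get_obs();im=capture('scene')[:,:,::-1]; w=o['grip_width']/2
r=R.from_euler('xyz',o['tcp_rot']); x0,y0=int(sys.argv[2]),int(sys.argv[3])
v=cv2.resize(im[y0:y0+120,x0:x0+150],None,fx=5,fy=5,interpolation=cv2.INTER_CUBIC)
for off,cl in ((0,(0,0,255)),(32,(255,0,0))):
    L=np.array([[sx*w,sy*9.5,14] for sx in(1,-1) for sy in(1,-1)],float)
    p=cv2.projectPoints(r.apply(L)+o['tool_pos']+[0,0,off],c['rvec'],c['tvec'],K,None)[0][:,0]
    for q in p: cv2.circle(v,tuple(int(a) for a in (q-[x0,y0]+.5)*5),3,cl,-1)
cv2.imwrite(sys.argv[1],v); print(o['time'],o['tool_pos'].round(1),o['grip_width'],o['contact_force'].round(1))
E
python3 ov.py pics/g7.png 180 150
```

```text
5.5 [560.7 -10.7  30.8] 54.83942003567952 [-0.2  0.  -0.1]
```

View pics/g7.png

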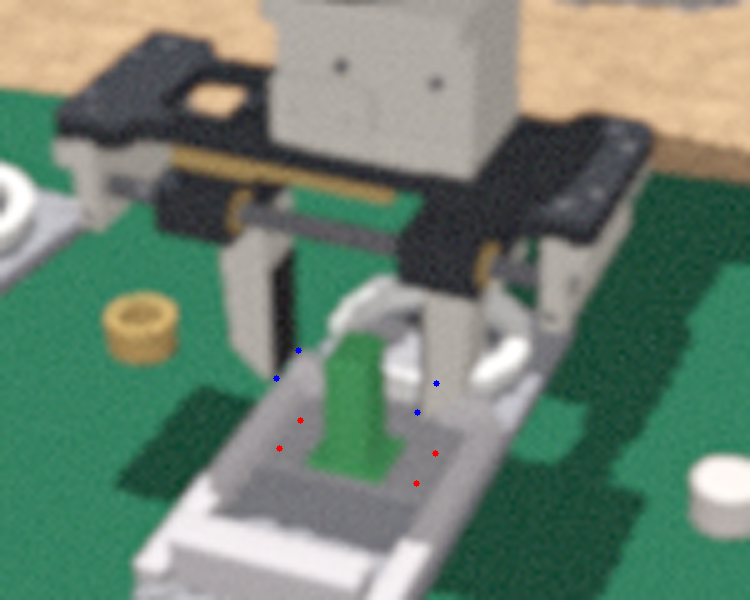

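The points drawn with the +32 mm offset (blue) fall on the fingertips, on either side of the grip at mid-height. The true tip height is about 48 mm. I'll go a little lower and close.

Request:
{"name": "drive_tool", "arguments": {"deltas": [{"hand":-0.2,"tx":0,"ty":0,"tz":0.15,"wx":0,"wy":0,"wz":0},{"hand":1,"tx":0,"ty":0,"tz":0,"wx":0,"wy":0,"wz":0},{"hand":1,"tx":0,"ty":0,"tz":0,"wx":0,"wy":0,"wz":0},{"hand":1,"tx":0,"ty":0,"tz":0,"wx":0,"wy":0,"wz":0},{"hand":1,"tx":0,"ty":0,"tz":0,"wx":0,"wy":0,"wz":0},{"hand":1,"tx":0,"ty":0,"tz":0,"wx":0,"wy":0,"wz":0},{"hand":1,"tx":0,"ty":0,"tz":0,"wx":0,"wy":0,"wz":0},{"hand":1,"tx":0,"ty":0,"tz":0,"wx":0,"wy":0,"wz":0},{"hand":1,"tx":0,"ty":0,"tz":0,"wx":0,"wy":0,"wz":0}]}}

```text
time: 6.3
tool_pos: [561.6, -10.6, 26.0]
tcp_rot: [-3.141, 0.0, -1.697]
contact_force: [-0.8, 1.9, 1.2]
grip_width: 17.7
```

Request:
{"name": "drive_tool", "arguments": {"deltas": [{"hand":1,"tx":0,"ty":-0.1,"tz":0,"wx":0,"wy":0,"wz":0},{"hand":1,"tx":0,"ty":-0.18,"tz":0,"wx":0,"wy":0,"wz":0},{"hand":1,"tx":0,"ty":-0.18,"tz":0,"wx":0,"wy":0,"wz":0},{"hand":1,"tx":0,"ty":-0.18,"tz":0,"wx":0,"wy":0,"wz":0},{"hand":1,"tx":0,"ty":-0.18,"tz":0,"wx":0,"wy":0,"wz":0},{"hand":1,"tx":0,"ty":-0.18,"tz":0,"wx":0,"wy":0,"wz":0},{"hand":1,"tx":0,"ty":-0.18,"tz":0,"wx":0,"wy":0,"wz":0},{"hand":1,"tx":0,"ty":0,"tz":0,"wx":0,"wy":0,"wz":0},{"hand":1,"tx":0,"ty":0,"tz":0,"wx":0,"wy":0,"wz":0}]}}

```text
time: 7.05
tool_pos: [610.7, -16.3, 26.0]
tcp_rot: [-3.138, 0.001, -1.697]
contact_force: [4.0, 4.5, 1.9]
grip_width: 17.8
```

```bash
python3 ov.py pics/g8.png 180 150
```

```text
7.05 [610.7 -16.3  26. ] 17.7965160957864 [4.  4.5 1.9]
```

View pics/g8.png

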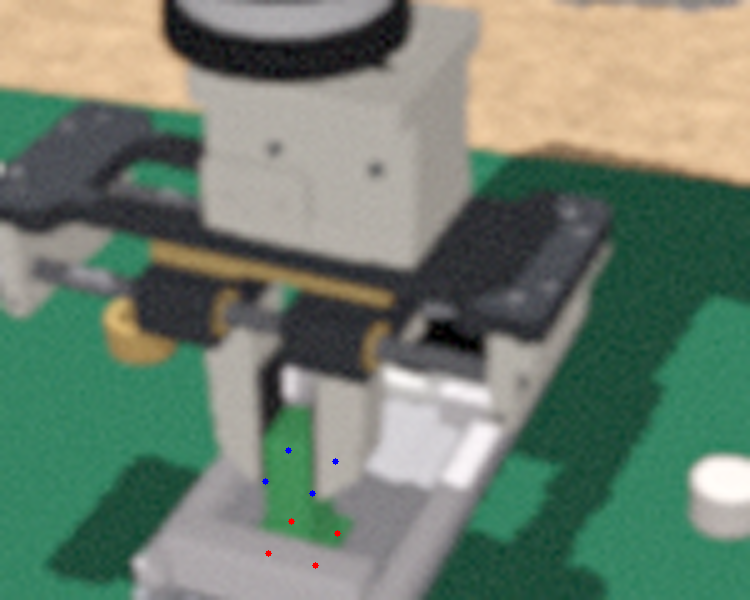

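The grip moved with the jaws. I'll go on in small steps to the stop.

Request:
{"name": "drive_tool", "arguments": {"deltas": [{"hand":1,"tx":0,"ty":-0.1,"tz":0,"wx":0,"wy":0,"wz":0},{"hand":1,"tx":0,"ty":-0.1,"tz":0,"wx":0,"wy":0,"wz":0},{"hand":1,"tx":0,"ty":0,"tz":0,"wx":0,"wy":0,"wz":0},{"hand":1,"tx":0,"ty":0,"tz":0,"wx":0,"wy":0,"wz":0}]}}

```text
time: 7.43
tool_pos: [612.9, -16.5, 25.9]
tcp_rot: [3.133, 0.001, -1.696]
contact_force: [-16.3, 5.7, 14.7]
grip_width: 17.7
```

Request:
{"name": "drive_tool", "arguments": {"deltas": [{"hand":1,"tx":0,"ty":-0.07,"tz":0,"wx":0,"wy":0,"wz":0},{"hand":1,"tx":0,"ty":0,"tz":0,"wx":0,"wy":0,"wz":0},{"hand":1,"tx":0,"ty":0,"tz":0,"wx":0,"wy":0,"wz":0}]}}

```text
time: 7.68
tool_pos: [613.2, -16.6, 25.8]
tcp_rot: [3.128, 0.001, -1.696]
contact_force: [-23.8, 6.9, 20.1]
grip_width: 17.7
```

The force rose to 24 N after about 52 mm of travel, which should be the stop. I'll relax, release, go up and check.

Request:
{"name": "drive_tool", "arguments": {"deltas": [{"hand":1,"tx":0,"ty":0.18,"tz":0,"wx":0,"wy":0,"wz":0},{"hand":-0.3,"tx":0,"ty":0,"tz":0,"wx":0,"wy":0,"wz":0},{"hand":-0.3,"tx":0,"ty":0,"tz":0,"wx":0,"wy":0,"wz":0},{"hand":-0.3,"tx":0,"ty":0,"tz":0,"wx":0,"wy":0,"wz":0},{"hand":-0.3,"tx":0,"ty":0,"tz":0,"wx":0,"wy":0,"wz":0},{"hand":-0.3,"tx":0,"ty":0,"tz":0,"wx":0,"wy":0,"wz":0},{"hand":-0.3,"tx":0,"ty":0,"tz":-0.4,"wx":0,"wy":0,"wz":0},{"hand":-0.3,"tx":0,"ty":0,"tz":-0.8,"wx":0,"wy":0,"wz":0},{"hand":-0.3,"tx":0,"ty":0,"tz":-0.8,"wx":0,"wy":0,"wz":0},{"hand":-0.3,"tx":-0.8,"ty":0,"tz":-0.5,"wx":0,"wy":0,"wz":0},{"hand":-0.3,"tx":-0.9,"ty":0,"tz":0,"wx":0,"wy":0,"wz":0},{"hand":-0.3,"tx":-0.9,"ty":0,"tz":0,"wx":0,"wy":0,"wz":0},{"hand":-0.3,"tx":-0.9,"ty":0,"tz":0,"wx":0,"wy":0,"wz":0},{"hand":-0.3,"tx":-0.5,"ty":0,"tz":0,"wx":0,"wy":0,"wz":0},{"hand":-0.3,"tx":0,"ty":0,"tz":0,"wx":0,"wy":0,"wz":0},{"hand":-0.3,"tx":0,"ty":0,"tz":0,"wx":0,"wy":0,"wz":0}]}}

```text
time: 9.02
tool_pos: [631.9, 142.4, 125.4]
tcp_rot: [3.141, -0.001, -1.695]
contact_force: [-0.0, -0.8, 0.3]
grip_width: 59.9
```

```bash
python3 go.py 592 253 22; python3 -c "
from h import *
a=[capture(n) for n in ('scene','top')]
b=[cv2.resize(a[0][180:300,180:320,::-1],(400,343)),cv2.resize(a[1][110:260,220:395,::-1],(400,343))]
cv2.imwrite('pics/g9.png',np.hstack(b))"
```

```text
9.0167 [631.9 142.4 125.4] [180.   -0.  -97.1] [-0.  -0.8  0.3] 59.9
total units [-2.622  1.331  2.585] rows 3 each [-0.874  0.444  0.862]
```

View pics/g9.png

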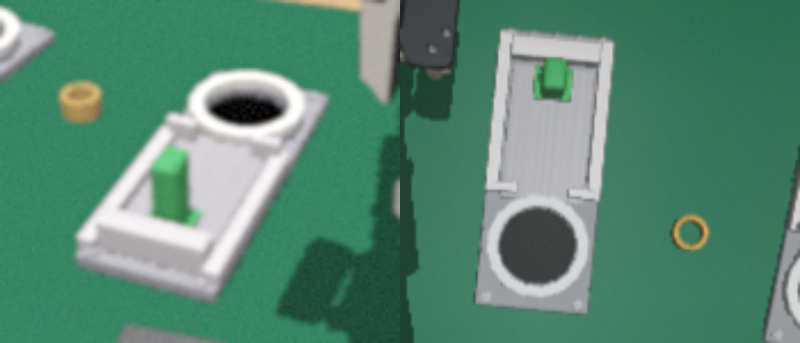

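The green gate's hole is fully black and its grip stands at the bar. I'll measure that, then take the orange gate.

```bash
python3 - <<'E'
from h import *
T=onz('top',(288.5,141.5),66);print(T, np.linalg.norm((T-[488.1,-1.6,66])))
E
```

```text
[611.01346891 -17.5619634   66.        ] 123.94557319679043
```

Request:
{"name": "drive_tool", "arguments": {"deltas": [{"hand":-0.3,"tx":-0.65,"ty":0.33,"tz":0,"wx":0,"wy":0,"wz":-0.25},{"hand":-0.3,"tx":-0.65,"ty":0.33,"tz":0,"wx":0,"wy":0,"wz":-0.25},{"hand":-0.3,"tx":-0.65,"ty":0.33,"tz":0,"wx":0,"wy":0,"wz":0},{"hand":-0.3,"tx":-0.65,"ty":0.33,"tz":0.3,"wx":0,"wy":0,"wz":0},{"hand":-0.3,"tx":0,"ty":0,"tz":0.6,"wx":0,"wy":0,"wz":0},{"hand":-0.3,"tx":0,"ty":0,"tz":0,"wx":0,"wy":0,"wz":0},{"hand":-0.3,"tx":0,"ty":0,"tz":0,"wx":0,"wy":0,"wz":0},{"hand":-0.3,"tx":0,"ty":0,"tz":0,"wx":0,"wy":0,"wz":0}]}}

```text
time: 9.78
tool_pos: [590.8, 248.6, 90.7]
tcp_rot: [-3.141, -0.0, -1.655]
contact_force: [0.9, -0.2, 0.8]
grip_width: 59.7
```

```bash
python3 go.py 592 253 24;python3 ov.py pics/o1.png 330 150
```

```text
9.7833 [590.8 248.6  90.7] [-179.9   -0.   -94.8] [ 0.9 -0.2  0.8] 59.7
total units [-0.111 -0.02   1.667] rows 2 each [-0.056 -0.01   0.834]
9.7833 [590.8 248.6  90.7] 59.73333147589008 [ 0.9 -0.2  0.8]
```

View pics/o1.png

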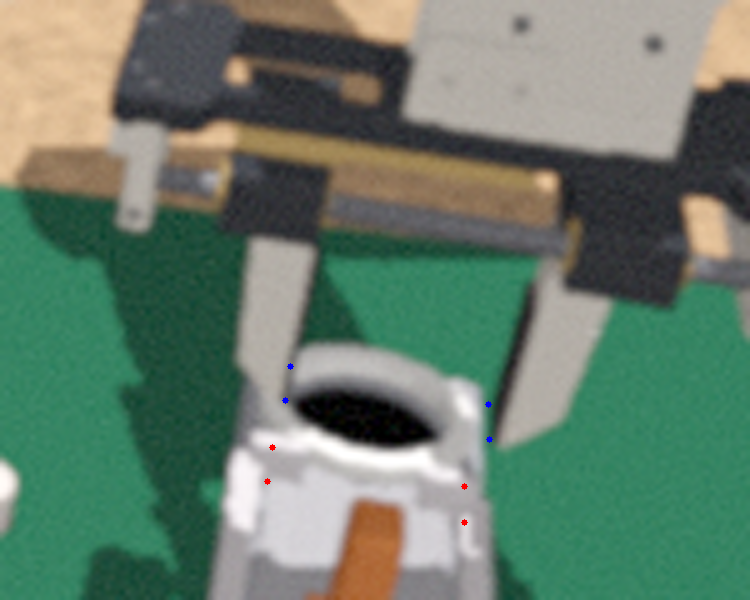

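Green now measures 124 mm from its inlet, about the 130 mm of fully open within the measuring error, and the jaws did run into a hard stop. The offset also holds here, with the tips on the blue points. I'll go down over the orange grip.

Request:
{"name": "drive_tool", "arguments": {"deltas": [{"hand":-0.3,"tx":-0.1,"ty":-0.02,"tz":0.4,"wx":0,"wy":0,"wz":0},{"hand":-0.3,"tx":0,"ty":0,"tz":0.4,"wx":0,"wy":0,"wz":0},{"hand":-0.3,"tx":0,"ty":0,"tz":0.4,"wx":0,"wy":0,"wz":0},{"hand":-0.3,"tx":0,"ty":0,"tz":0.2,"wx":0,"wy":0,"wz":0},{"hand":-0.3,"tx":0,"ty":0,"tz":0,"wx":0,"wy":0,"wz":0},{"hand":-0.3,"tx":0,"ty":0,"tz":0,"wx":0,"wy":0,"wz":0},{"hand":-0.3,"tx":0,"ty":0,"tz":0,"wx":0,"wy":0,"wz":0}]}}

```text
time: 10.42
tool_pos: [591.9, 254.0, 35.2]
tcp_rot: [-3.139, 0.001, -1.654]
contact_force: [0.6, 0.6, 0.1]
grip_width: 59.5
```

```bash
python3 go.py 592 253 26;python3 ov.py pics/o2.png 330 180
```

```text
10.4167 [591.9 254.   35.2] [-179.9    0.   -94.8] [0.6 0.6 0.1] 59.5
total units [ 0.026 -0.005  0.23 ] rows 1 each [ 0.026 -0.005  0.23 ]
10.4167 [591.9 254.   35.2] 59.46737304667964 [0.6 0.6 0.1]
```

View pics/o2.png

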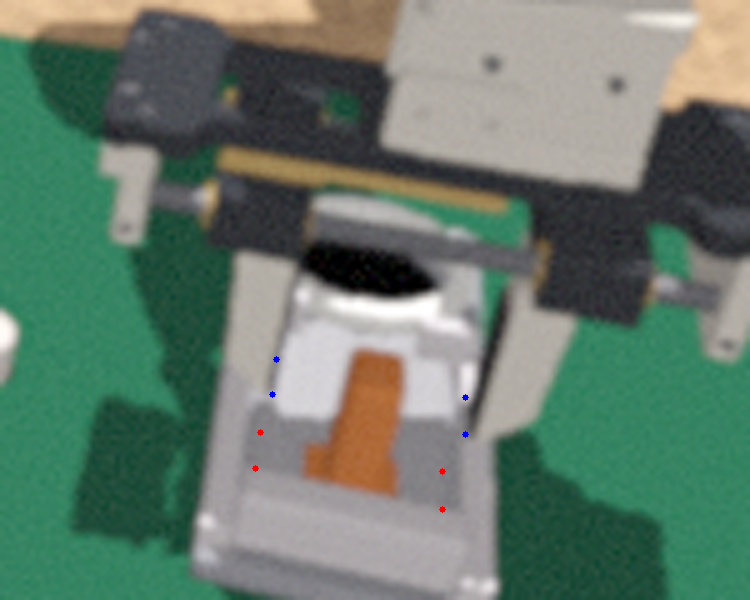

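The jaws are on either side of the orange grip (crop ~375,420) with room on both sides. I'll lower a little, close, and slide towards the inlet.

Request:
{"name": "drive_tool", "arguments": {"deltas": [{"hand":-0.3,"tx":0,"ty":0,"tz":0.2,"wx":0,"wy":0,"wz":0},{"hand":1,"tx":0,"ty":0,"tz":0,"wx":0,"wy":0,"wz":0},{"hand":1,"tx":0,"ty":0,"tz":0,"wx":0,"wy":0,"wz":0},{"hand":1,"tx":0,"ty":0,"tz":0,"wx":0,"wy":0,"wz":0},{"hand":1,"tx":0,"ty":0,"tz":0,"wx":0,"wy":0,"wz":0},{"hand":1,"tx":0,"ty":0,"tz":0,"wx":0,"wy":0,"wz":0},{"hand":1,"tx":0,"ty":0,"tz":0,"wx":0,"wy":0,"wz":0},{"hand":1,"tx":0,"ty":0,"tz":0,"wx":0,"wy":0,"wz":0},{"hand":1,"tx":0,"ty":0,"tz":0,"wx":0,"wy":0,"wz":0}]}}

```text
time: 11.22
tool_pos: [590.9, 254.3, 25.9]
tcp_rot: [-3.141, 0.0, -1.653]
contact_force: [-0.1, 0.1, 0.5]
grip_width: 17.6
```

Gripped at 17.6 mm. I'll slide it about 58 mm first, in the +y tool direction.

Request:
{"name": "drive_tool", "arguments": {"deltas": [{"hand":1,"tx":0,"ty":0.1,"tz":0,"wx":0,"wy":0,"wz":0},{"hand":1,"tx":0,"ty":0.19,"tz":0,"wx":0,"wy":0,"wz":0},{"hand":1,"tx":0,"ty":0.19,"tz":0,"wx":0,"wy":0,"wz":0},{"hand":1,"tx":0,"ty":0.19,"tz":0,"wx":0,"wy":0,"wz":0},{"hand":1,"tx":0,"ty":0.19,"tz":0,"wx":0,"wy":0,"wz":0},{"hand":1,"tx":0,"ty":0.19,"tz":0,"wx":0,"wy":0,"wz":0},{"hand":1,"tx":0,"ty":0.19,"tz":0,"wx":0,"wy":0,"wz":0},{"hand":1,"tx":0,"ty":0.19,"tz":0,"wx":0,"wy":0,"wz":0},{"hand":1,"tx":0,"ty":0,"tz":0,"wx":0,"wy":0,"wz":0},{"hand":1,"tx":0,"ty":0,"tz":0,"wx":0,"wy":0,"wz":0},{"hand":1,"tx":0,"ty":0,"tz":0,"wx":0,"wy":0,"wz":0}]}}

```text
time: 12.13
tool_pos: [532.9, 258.9, 25.8]
tcp_rot: [3.14, -0.001, -1.653]
contact_force: [-3.2, -0.5, 3.5]
grip_width: 17.4
```

Request:
{"name": "drive_tool", "arguments": {"deltas": [{"hand":1,"tx":0,"ty":0.1,"tz":0,"wx":0,"wy":0,"wz":0},{"hand":1,"tx":0,"ty":0.1,"tz":0,"wx":0,"wy":0,"wz":0},{"hand":1,"tx":0,"ty":0,"tz":0,"wx":0,"wy":0,"wz":0},{"hand":1,"tx":0,"ty":0,"tz":0,"wx":0,"wy":0,"wz":0}]}}

```text
time: 12.47
tool_pos: [525.7, 259.4, 25.8]
tcp_rot: [3.141, -0.0, -1.653]
contact_force: [-0.1, -0.9, 1.4]
grip_width: 17.8
```

Request:
{"name": "drive_tool", "arguments": {"deltas": [{"hand":1,"tx":0,"ty":0.1,"tz":0,"wx":0,"wy":0,"wz":0},{"hand":1,"tx":0,"ty":0,"tz":0,"wx":0,"wy":0,"wz":0},{"hand":1,"tx":0,"ty":0,"tz":0,"wx":0,"wy":0,"wz":0},{"hand":1,"tx":0,"ty":0,"tz":0,"wx":0,"wy":0,"wz":0}]}}

```text
time: 12.8
tool_pos: [525.1, 259.5, 25.9]
tcp_rot: [-3.135, 0.001, -1.654]
contact_force: [11.5, -3.1, -4.6]
grip_width: 17.8
```

Request:
{"name": "drive_tool", "arguments": {"deltas": [{"hand":1,"tx":0,"ty":0.1,"tz":0,"wx":0,"wy":0,"wz":0},{"hand":1,"tx":0,"ty":0,"tz":0,"wx":0,"wy":0,"wz":0},{"hand":1,"tx":0,"ty":0,"tz":0,"wx":0,"wy":0,"wz":0},{"hand":1,"tx":0,"ty":0,"tz":0,"wx":0,"wy":0,"wz":0}]}}

```text
time: 13.13
tool_pos: [524.7, 259.6, 26.0]
tcp_rot: [-3.128, 0.002, -1.654]
contact_force: [23.1, -3.2, -13.7]
grip_width: 17.6
```

It hit the stop after 66 mm with 23 N. I'll relax, open and withdraw.

Request:
{"name": "drive_tool", "arguments": {"deltas": [{"hand":1,"tx":0,"ty":-0.17,"tz":0,"wx":0,"wy":0,"wz":0},{"hand":-0.3,"tx":0,"ty":0,"tz":0,"wx":0,"wy":0,"wz":0},{"hand":-0.3,"tx":0,"ty":0,"tz":0,"wx":0,"wy":0,"wz":0},{"hand":-0.3,"tx":0,"ty":0,"tz":0,"wx":0,"wy":0,"wz":0},{"hand":-0.3,"tx":0,"ty":0,"tz":0,"wx":0,"wy":0,"wz":0},{"hand":-0.3,"tx":0,"ty":0,"tz":0,"wx":0,"wy":0,"wz":0},{"hand":-0.3,"tx":0,"ty":0,"tz":-0.4,"wx":0,"wy":0,"wz":0},{"hand":-0.3,"tx":0,"ty":0,"tz":-0.8,"wx":0,"wy":0,"wz":0},{"hand":-0.3,"tx":0,"ty":0,"tz":-0.9,"wx":0,"wy":0,"wz":0},{"hand":-0.3,"tx":-0.8,"ty":0,"tz":-0.5,"wx":0,"wy":0,"wz":0},{"hand":-0.3,"tx":-0.9,"ty":0,"tz":-0.3,"wx":0,"wy":0,"wz":0},{"hand":-0.3,"tx":-0.9,"ty":0,"tz":0,"wx":0,"wy":0,"wz":0},{"hand":-0.3,"tx":-0.9,"ty":0,"tz":0,"wx":0,"wy":0,"wz":0},{"hand":-0.3,"tx":-0.5,"ty":0,"tz":0,"wx":0,"wy":0,"wz":0},{"hand":-0.3,"tx":0,"ty":0,"tz":0,"wx":0,"wy":0,"wz":0},{"hand":-0.3,"tx":0,"ty":0,"tz":0,"wx":0,"wy":0,"wz":0},{"hand":-0.3,"tx":0,"ty":0,"tz":0,"wx":0,"wy":0,"wz":0}]}}

```text
time: 14.55
tool_pos: [537.4, 418.3, 141.3]
tcp_rot: [3.141, -0.001, -1.653]
contact_force: [-0.0, 0.5, -0.1]
grip_width: 59.6
```

```bash
python3 -c "
from h import *
for n in ('scene','top'): cv2.imwrite(f'pics/{n}9.png',capture(n)[:,:,::-1])
o=get_obs();print(o['tool_pos'],o['contact_force'])
t=cv2.imread('pics/top9.png');v=np.hstack([cv2.resize(t[110:275,x:x+80],None,fx=3.3,fy=3.3,interpolation=cv2.INTER_CUBIC) for x in(95,245,375)]);cv2.imwrite('pics/crop9.png',v)
a=cv2.imread('pics/top0.png')[:,:,::-1].copy();b=t[:,:,::-1].copy()
print([blob('top',i,'blue',(380,140,455,270))[2] for i in (a,b)])"
```

```text
[537.88067983 417.77485827 141.83164136] [ 0.00850179  0.13085562 -0.96784788]
[array([428.52678571, 183.92857143]), array([428.47747748, 183.88288288])]
```

View pics/crop9.png

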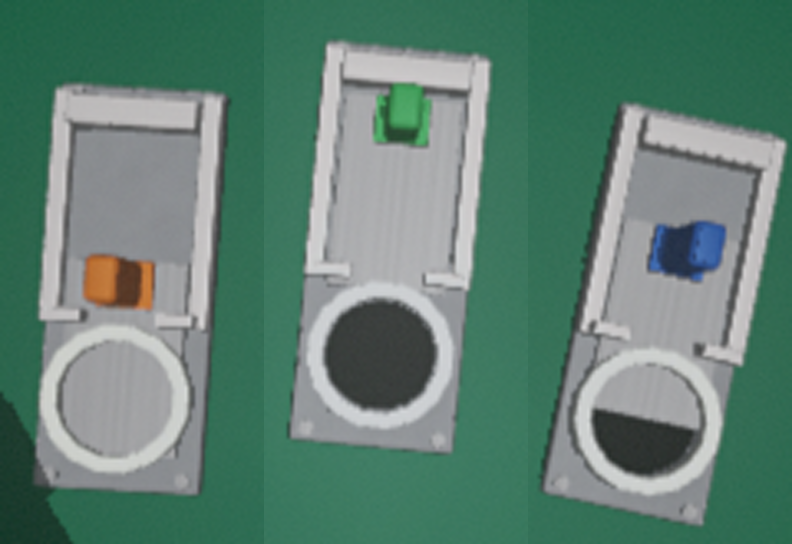

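View pics/scene9.png

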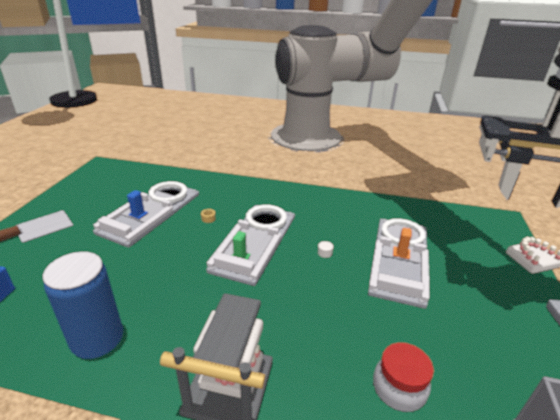

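Green's hole is fully black and its grip is at the bar. Orange's hole is fully covered and its grip is at the inlet end. Blue's grip hasn't moved (428.5,183.9 before and after), and the arm is clear of everything.

```bash
python3 -c "
from plant import *
print(close_job())"
```

```text
the job is handed in; nothing more can be done
None
```

The job is handed in: I opened the green gate to its stop first, then shut the orange gate to its stop, in about 15 s. `close_job` gives no verdict, so this rests on my own checks.

- **Green:** it slid about 52 mm until the force rose to about 24 N along the slide (32 N in all). The hole shows fully black.
- **Orange:** it slid about 66 mm until the force rose to about 23 N along the slide (27 N in all). The hole is fully covered by the blade.
- **Blue:** its grip is at the same place in the top view before and after, to within 0.1 pixel.
- **Release:** the gripper is open, clear of everything, with about 1 N or less on the tool.

**Checks that disagreed:**
- **Tool height:** the reported TCP height was about 32 mm lower than the cameras showed. My first close on the green grip shut on air above it, touching nothing. I then set heights from the pictures, and both grasps closed at about 17.7 mm on the 18 mm grips.
- **Green distance:** from inlet to open grip I measured 124 mm, against the nominal 130 mm. I put this down to measuring error, since the force and the fully open hole both say it is at the stop.

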